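Inspect a glass paperweight under a hand loupe at the focus pointer

TASK

On the marble slab stand three pieces of amber glass: take the round domed paperweight (not the square block or the waisted stopper) and set it down gently in the middle of the round white pad of the focus stand. Then pick up the hand loupe from its wooden rest by the handle and hold it level and still, with the lens centred above the paperweight and at the height of the tip of the stand's black pointer. Finish while still holding the loupe there, touching nothing with it, and leave the pointer and the other two pieces of glass as they are.

Things in the scene. Friction and masses are not known exactly. Their poses are not given: they have to be found in the camera images.
- weight_center (a point): Domed glass paperweight, loose, about 100 g: round, 44 mm diameter, 32 mm high, sides upright for the lower 22 mm, a dome above. The point is on its axis, half-way up (16 mm); z is up. It starts on a marble slab whose top is 20 mm above the table, in a row with block and stopper across the slab (any order), neighbours 60 mm or more apart, centre to centre.
- block_center (a point): Square glass block, 38 x 38 x 32 mm high, loose; to be left alone. The point is its centre. It starts on the same marble slab.
- stopper_center (a point): Waisted glass stopper, 40 mm across its foot, 50 mm high, loose; to be left alone. The point is half-way up its axis. It starts on the same marble slab.
- pad (a point): Round white pad of the fixed focus stand, 60 mm diameter; the point is the centre of its top face, 18 mm above the table. x points along the base plate (12 mm thick, 110 mm wide, from 60 mm behind to 150 mm ahead of the point) to the upright post, which is 125 mm from the pad's centre, 12 mm thick, its top 208 mm above the table.
- pointer_tip (a point): Tip of the black pointer clamped on the focus stand's post (slides if pushed hard). It points from the post towards the pad's axis and ends 80 mm from it (on the pad's +x side). The tip's height, 115 to 175 mm above the table and different each time, marks the focal height; it is level with the middle of the pointer's 18 mm high black collar. z is up.
- loupe_grip (a point): Hand loupe, loose, about 90 g, lying level on its rest. The point is the place to grip: on the straight black handle, half-way up (8 mm), near the centre of mass. The handle is 14 mm wide (y), 16 mm high (z) and reaches from 75 mm behind this point to 33 mm ahead of it along x, where the lens ring begins. x points along the handle to the lens, z is up.
- rest_mid (a point): Fixed wooden rest of the loupe: the point is the middle of its gap, level with the tops of its two cross ridges, 45 mm above the table. One ridge is under the lens, one under the handle's end; the gap between them, open to both sides, reaches from 54 mm behind to 60 mm ahead of the point along x; its floor is 8 mm above the table. The loupe's grip point starts within 6 mm of it.
- lens (a point): Centre of the loupe's lens, 69 mm ahead of the grip point along x, at the same height in the loupe (half-way through the ring, which is 72 mm in outer diameter and 16 mm high). z is the lens's axis, upward.
Not all that is in view belongs to the job. What is shaped like the part that bears weight_center but green is not meant. Of the things that look like the part that bears loupe_grip, the smaller one is meant.

How it is judged:
On the way, in this order (a step that is already met when the one before it is completed fails the run):
1. the paperweight stands upright in the middle of the pad, released and at rest (horizontal distance between weight_center and pad below 0.012 m and z of weight_center in the frame of pad between 0.012 and 0.02 m and angle between weight_center's own z axis and vertical below 0.1 rad and linear speed of weight below 0.02 m/s and contact force between weight and the fingers below 0.1 N), for 0.3 s.
2. the loupe is held level and still over the paperweight, the lens at the height of the pointer's tip (horizontal distance between lens and weight_center below 0.012 m and z of lens in the frame of pointer_tip between -0.006 and 0.006 m and angle between lens's own z axis and vertical below 0.1 rad and linear speed of loupe below 0.02 m/s and contact force between loupe and the fingers above 0.5 N), for 0.5 s.
At the end, for the whole second after the job is handed in: Paperweight upright on the pad, within 12 mm of its centre, not touched; loupe held still in the fingers, touching nothing else, lens within 12 mm of the paperweight axis and 6 mm of the pointer height, level within 0.1 rad; pointer moved under 8 mm, other glass under 20 mm (all of step 2 and horizontal distance between weight_center and pad below 0.012 m and z of weight_center in the frame of pad between 0.012 and 0.02 m and angle between weight_center's own z axis and vertical below 0.1 rad and contact force between weight and the fingers below 0.1 N and contact force between loupe and stand below 0.1 N and contact force between loupe and weight below 0.1 N and distance of pointer_tip from where it was at the start of the episode below 0.008 m and distance of each of block_center, stopper_center from where it was at the start of the episode below 0.02 m); the arm keeps its last pose, push and grip.
It fails at once if the pointer is pushed out of place (8 mm) (distance of pointer_tip from where it was at the start of the episode above 0.008 m).
It fails at once if another piece of glass is shifted by 20 mm (distance of any of block_center, stopper_center from where it was at the start of the episode above 0.02 m).
It fails at once if the paperweight is dropped (falls freely faster than 0.5 m/s) (linear speed of weight above 0.5 m/s and contact force between weight and the fingers below 0.05 N).
It also fails if it takes over 58 s, if anything falls off the work surface, if the arm or the gripper's body presses on something with over 40 N, if the wrist force passes 120 N, or if a joint passes its speed limit or range.

ROBOT

A 7-joint arm with a two-finger parallel gripper is mounted at the origin on the work surface. World frame = base frame: x ahead of the robot, y to its left, z up, the work surface at z = 0. Lengths are in m, angles in rad, forces in N, time in s.
With the tool pointing down it reaches from about 0.35 to 0.9 m from the base axis. Payload 7.2 kg.
Tool frame: the origin (TCP) lies between the finger pads; the fingertips stand 25 mm ahead of it and the grasp point (between the pads) lies 6 mm ahead of it (bot.tip_reach is the distance from the TCP to the fingertips, in m); x points along the fingers, z is the direction in which the jaws open and shut, and the axes are right-handed (so a half turn about x gives the same grasp; the last joint's range is limited). The gripper opens to 85 mm and grips with 20 to 120 N. Pads are 22 mm wide; open, the fingers measure 114 mm over their backs; the gripper's body (76 mm by 85 mm) begins 54 mm behind the grasp point. The pads swing forward as they close: fully open they stand 13 mm farther back than shut.
Start: joints at [1.112, 0.411, -0.013, 1.596, 0.006, 1.134, -0.082], TCP at [0.238, -0.578, 0.256] pointing down, gripper open.
Joint ranges: [-2.95, 2.95], [-0.29, 1.99], [-1.47, 1.44], [0.14, 2.54], [-1.03, 4.17], [0.13, 1.85], [-2.86, 2.86]. Speed limits (rad/s): [2.39, 2.39, 3.01, 3.01, 3.14, 3.14, 3.14].

INTERFACE

Orientations are given as a 3x3 rotation matrix whose columns are the frame's x, y, z axes.
In Python, from plant import bot, vision, order gives the robot as it stands.
- The arm moves only by the tool apply_moves, never from a script. Its argument "steps" is a list that holds one entry, the list of rows, each a list of 7 numbers: the shift along the tool's x, y, z in units of 0.12 m (1.0 is 0.12 m), then the turn, a rotation vector about the tool's x, y, z in units of 30 degrees (1.0 is 30 degrees), then the closure, from 0 (fully open) to 1 (shut). A call has 1 to 5 rows; each row is the pose to reach, as a shift and turn from the pose measured when the call began, along the tool's axes at that moment; what a row does not reach only later rows make up. A row lasts 1/8 s, in which the tool goes at most 62.5 mm and 10.7 degrees, less where a joint would pass 70% of its speed; a pose out of reach is approached as far as the arm can. A call with a number of a shift or a turn outside -1 to 1 is refused whole. A call with a gripper value outside its range is refused whole. The fingers move at their own pace and stop on an object; the grip force is fixed at half the most. Time passes only in rows, so rows that repeat a pose let the fingers close. It gives the time, the measured TCP pose, the force and the opening at its end, in the units of the state.
- bot.get_obs(): the state, without advancing time (a new reading comes with each control period).
- vision.read_camera(name): name is "scene" or "top" or "wrist"; returns a dict with "img" (384x512x3 uint8, red, green, blue), "camera_matrix" (3x3 intrinsics, pixels), "k1" (the pictures are not rectified: a ray, as slopes to the right and down, at radius r is drawn at 1 + k1 r^2 times it, then the intrinsics apply), "extrinsics" (4x4, takes a point from world to camera coordinates). Camera axes: x right, y down, z forward; pixel columns grow to the right and rows downward; lengths in m; the calibration is good to about 2 mm. A picture is of the moment at which its call begins. There is no depth.
- order.close_job(): hands the job in, once; it reports no verdict.
The state is a dict: "t": time; "joint_positions": joint angles; "dq": joint speeds; "effort": joint torques, N m; "position": TCP position; "orientation": TCP orientation; "ft_force": force on the tool from outside, world axes, zero at the start; "ft_torque": the same for the moment, N m; "width": opening from 0.0 (shut) to 1.0 (fully open).
Only numpy, scipy, OpenCV 4.12 (cv2) and the standard library are available. Lean on these libraries where they do the work, as an engineer would, in place of code of your own. Each camera call takes 0.05 s, during which the arm holds its last target. There are 200 camera calls.

## Working session

There is one attempt and no reset: what is moved stays moved. The work goes in short steps, Python scripts to look and compute and a tool call to move; the robot and the scene stay as the last step left them, time stands still between calls to the robot, and variables do not carry over. Pictures are saved under pics/ and viewed, about 8 in all and at most 12, crops included, and the job is handed in when it is done.

Besides the shell and the picture viewer there is one more tool, called after "Call:" by a JSON object that holds its "name" and its "arguments". apply_moves: Moves the arm, as the interface text tells. Its arguments: {"type":"object","properties":{"steps":{"type":"array"}},"required":["steps"]}

```bash
mkdir -p pics; ls; python3 - <<'E'
from plant import bot,vision
import cv2,numpy as np
o=bot.get_obs();print(o['t'],o['position'],o['orientation'],o['width'],bot.tip_reach)
for n in ['scene','top']:
    r=vision.read_camera(n);cv2.imwrite(f'pics/{n}0.png',r['img'][:,:,::-1]);print(n,r['camera_matrix'],r['k1'],r['extrinsics'])
    np.savez(f'{n}0.npz',**r)
E
```

```text
pics
0.0 [ 0.23788017 -0.57747242  0.25544456] [[-7.16634560e-04  9.24592046e-01  3.80958048e-01]
 [ 1.45692122e-03  3.80958707e-01 -9.24590905e-01]
 [-9.99998682e-01 -1.07567932e-04 -1.62006595e-03]] 0.9985029341629459 0.025
scene [[432.91948026   0.         257.52597118]
 [  0.         432.91948026 190.39689809]
 [  0.           0.           1.        ]] 0.0282107345715497 [[-0.87565815  0.48291788 -0.00362252  0.39127675]
 [ 0.28784906  0.51589428 -0.80684324 -0.07866574]
 [-0.38777019 -0.7075616  -0.59075449  1.35095547]
 [ 0.          0.          0.          1.        ]]
top [[400.60683723   0.         250.21409604]
 [  0.         400.60683723 189.01267431]
 [  0.           0.           1.        ]] -0.08914468152527347 [[-0.01661899 -0.99981759 -0.00941276  0.0541005 ]
 [-0.9968244   0.01730102 -0.07772892  0.4942509 ]
 [ 0.0778776   0.0080911  -0.99693009  0.98035663]
 [ 0.          0.          0.          1.        ]]
```

View pics/scene0.png

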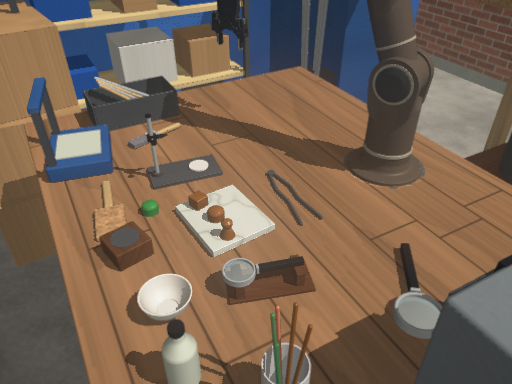

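View pics/top0.png

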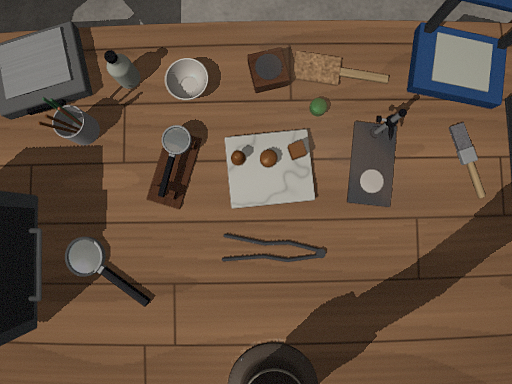

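Scene view: the domed weight is at (216,214), between the block (198,200) and the stopper (228,230). The pad is at (199,166), the post at about (155,150), and the loupe on its rest at (240,272). In the top view the weight is at (268,157), the pad at (371,181) and the loupe ring at (176,140). The large loupe at (85,256) and the green dome are decoys.

```bash
cat > h.py <<'E'
import numpy as np,cv2
def ray(r,uv):
    K=r['camera_matrix'];E=r['extrinsics'];k=float(r['k1'])
    d=(np.array(uv,float)-K[:2,2])/K[0,0]
    s=d.copy()
    for _ in range(20): s=d/(1+k*(s@s))
    R=E[:3,:3]; return -R.T@E[:3,3], R.T@np.r_[s,1]
def onz(r,uv,z):
    o,d=ray(r,uv); return o+d*(z-o[2])/d[2]
def tri(r1,a,r2,b):
    o,d=ray(r1,a);p,e=ray(r2,b);t=np.linalg.lstsq(np.c_[d,-e],p-o,rcond=None)[0]
    x,y=o+d*t[0],p+e*t[1];return (x+y)/2,np.linalg.norm(x-y)
def proj(r,P):
    E=r['extrinsics'];c=E[:3,:3]@P+E[:3,3];s=c[:2]/c[2];return s*(1+float(r['k1'])*(s@s))*r['camera_matrix'][0,0]+r['camera_matrix'][:2,2]
E
python3 - <<'E'
from h import *
T=np.load('top0.npz');S=np.load('scene0.npz')
def blobs(r,m,box,a=30):
    q=np.zeros_like(m);x0,y0,x1,y1=box;q[y0:y1,x0:x1]=m[y0:y1,x0:x1]
    n,l,s,c=cv2.connectedComponentsWithStats(q)
    return [(s[i],c[i].round(1)) for i in range(1,n) if s[i,4]>a]
for nm,r,b,pb in (('top',T,(225,130,315,210),(350,160,395,205)),('scene',S,(180,185,270,250),(185,150,215,178))):
    im=r['img'].astype(int);R,G,B=im[...,0],im[...,1],im[...,2]
    m=((R>1.7*B)&(R>B+25)).astype(np.uint8)
    for s,c in blobs(r,m,b): print(nm,'amber',s,c,onz(r,c,.036).round(4))
    p=((im.min(2)>120)).astype(np.uint8)
    for s,c in blobs(r,p,pb): print(nm,'pad',s,c,onz(r,c,.018).round(4))
def crop(r,b,k):
    x0,y0,x1,y1=b;return cv2.resize(r['img'][y0:y1,x0:x1,::-1],None,fx=k,fy=k,interpolation=cv2.INTER_CUBIC)
a=crop(T,(140,110,215,215),4);b=crop(T,(345,90,420,215),4);c=crop(S,(130,110,225,190),4);d=crop(S,(215,245,320,305),4)
out=np.zeros((600,800,3),np.uint8)
a=a[:300,:];out[:300,:300]=cv2.resize(crop(T,(140,115,215,215),3),(225,300))[:,:225].copy() if 0 else cv2.copyMakeBorder(crop(T,(140,115,215,215),3),0,0,0,75,0)
out[:300,300:300+180]=crop(T,(350,95,410,195),3)
out[300:600,:380]=crop(S,(130,110,225,185),4);out[300:540,380:800]=d
cv2.imwrite('pics/c1.png',out)
E
```

```text
top amber [225 130  62   7 225] [246.4 131.8] [0.6367 0.0527 0.036 ]
top amber [308 130   7  14  46] [312.  134.1] [ 0.6281 -0.1104  0.036 ]
top amber [288 140  19  20 247] [296.6 149.5] [ 0.5899 -0.0709  0.036 ]
top amber [260 149  17  18 234] [267.9 157.8] [0.5704 0.0006 0.036 ]
top amber [310 148   5  42 109] [312.8 163.9] [ 0.5533 -0.11    0.036 ]
top amber [231 151  14  14 160] [237.5 157.6] [0.5722 0.0757 0.036 ]
top amber [225 154  90  56 618] [267.5 201.4] [0.4627 0.0038 0.036 ]
top pad [360 170  23  23 426] [371.2 180.9] [ 0.5104 -0.2592  0.018 ]
scene amber [180 185  48  25 659] [196.7 194.1] [ 0.5816 -0.0963  0.036 ]
scene amber [235 185  35  33 569] [257.6 195.6] [ 0.4409 -0.0101  0.036 ]
scene amber [208 205  27  35 418] [221.5 220.9] [0.5705 0.0381 0.036 ]
scene amber [180 222  23  28 340] [187.2 239.7] [0.6705 0.061  0.036 ]
scene amber [235 232  35  18 346] [256.7 243.5] [0.5331 0.1526 0.036 ]
scene pad [189 159  20  13 186] [198.5 165. ] [ 0.5118 -0.2552  0.018 ]
```

View pics/c1.png

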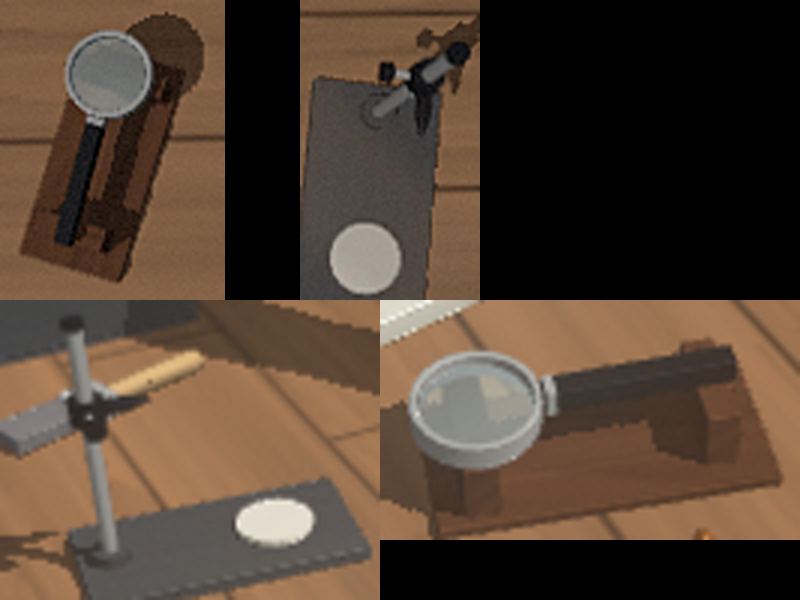

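Crops: the pointer tip is at top pixel (390.7,138.3) and scene pixel (167,135.5). The ring centre is at top pixel (176.3,139.7) and scene pixel (333,346) by crop, and the handle end at top pixel (161.7,195.5). The post foot is at top pixel (375.3,132.3).

```bash
python3 - <<'E'
from h import *
T=np.load('top0.npz');S=np.load('scene0.npz')
print('tip',tri(T,(390.7,138.3),S,(167,135.5)))
print('collar', tri(T,(350+122/3,95+80/3),S,(130+87/4,110+112/4)))
print('ring top z.061',onz(T,(176.3,139.7),.061), 'scene',onz(S,(215+95/4,245+98/4),.061))
print('handle end',onz(T,(161.7,195.5),.058),'scene',onz(S,(215+352/4,245+57/4),.06))
print('post foot',onz(T,(375.3,132.3),.012),onz(S,(130+107/4,110+253/4),.012))
print('weight top z.045',onz(T,(267.9,157.8),.042))
im=S['img'].astype(int)[200:230,200:240]
print('pad top', onz(T,(371.2,180.9),.018),tri(T,(371.2,180.9),S,(130+275/4,110+222/4)))
E
```

```text
tip (array([ 0.59302411, -0.27219804,  0.13439559]), np.float64(0.004623419101936884))
collar (array([ 0.63365766, -0.2754264 ,  0.13498431]), np.float64(0.0009371929520635942))
ring top z.061 [0.61516122 0.22297115 0.061     ] scene [0.61716357 0.22722574 0.061     ]
handle end [0.48010255 0.25912391 0.058     ] scene [0.48132529 0.26719658 0.06      ]
post foot [ 0.63588315 -0.27719705  0.012     ] [ 0.63528655 -0.28267499  0.012     ]
weight top z.045 [0.56944005 0.00082055 0.042     ]
pad top [ 0.51041087 -0.25915404  0.018     ] (array([ 0.51018114, -0.26023449,  0.01299376]), np.float64(0.0015754110462179065))
```

Estimates:
- Weight (0.570, 0.001)
- Pad (0.511, -0.259)
- Tip z ≈ 0.134
- Lens (0.616, 0.225), heading about -15°, so grip at about (0.549, 0.243)

The distances agree with the given sizes (pad to post 127 mm, pad to tip 83 mm). I'll move over the weight with the jaws along world x.

Call:
{"name": "apply_moves", "arguments": {"steps": [[[0,0.79,-0.61,-1,0,0,0],[0,0.79,-0.61,-1,0,0,0],[0,0.79,-0.61,-1,0,0,0]]]}}

```text
t: 0.48
position: [0.301, -0.4693, 0.2556]
orientation: [[0.0, 0.6, 0.8], [0.003, 0.8, -0.6], [-1.0, 0.003, -0.002]]
ft_force: [-0.1, -1.1, -0.2]
width: 0.998
```

Call:
{"name": "apply_moves", "arguments": {"steps": [[[0,0.99,-0.13,-1,0,0,0],[0,0.99,-0.13,-1,0,0,0],[0,0.99,-0.13,-1,0,0,0]]]}}

```text
t: 0.85
position: [0.3627, -0.3601, 0.2561]
orientation: [[0.001, 0.106, 0.994], [0.005, 0.994, -0.106], [-1.0, 0.005, 0.001]]
ft_force: [-0.6, -1.0, 0.0]
width: 1.001
```

Call:
{"name": "apply_moves", "arguments": {"steps": [[[0,0.92,0.38,-0.25,0,0,0],[0,0.92,0.38,-0.25,0,0,0],[0,0.92,0.38,-0.25,0,0,0]]]}}

```text
t: 1.23
position: [0.4221, -0.2504, 0.2569]
orientation: [[0.002, -0.033, 0.999], [0.006, 0.999, 0.033], [-1.0, 0.006, 0.002]]
ft_force: [-0.6, -1.2, -0.1]
width: 1.003
```

Call:
{"name": "apply_moves", "arguments": {"steps": [[[0,1,0.6,0,0,0,0],[0,1,0.6,0,0,0,0],[0,1,0.6,0,0,0,0]]]}}

```text
t: 1.6
position: [0.4912, -0.125, 0.2577]
orientation: [[0.003, -0.037, 0.999], [0.008, 0.999, 0.037], [-1.0, 0.007, 0.003]]
ft_force: [-0.2, -0.6, -0.4]
width: 0.998
```

Call:
{"name": "apply_moves", "arguments": {"steps": [[[0.4,1,0.55,0.06,0,0,0],[0.4,1,0.55,0.06,0,0,0],[0.4,1,0.55,0.06,0,0,0],[0.4,1,0.55,0.06,0,0,0]]]}}

```text
t: 2.1
position: [0.5528, -0.0012, 0.2097]
orientation: [[0.001, -0.008, 1.0], [0.008, 1.0, 0.008], [-1.0, 0.008, 0.001]]
ft_force: [-0.7, -0.8, -0.3]
width: 1.002
```

```bash
python3 - <<'E'
from h import *
from plant import bot,vision
o=bot.get_obs();r=vision.read_camera('wrist');np.savez('w1.npz',**r);cv2.imwrite('pics/w1.png',r['img'][...,::-1])
E=r['extrinsics'];c=-E[:3,:3].T@E[:3,3];print(o['t'],o['position'],'cam in tool',o['orientation'].T@(c-o['position']) if hasattr(o['orientation'],'T') else c)
print([proj(r,np.array(p)).round(1) for p in ((.570,.001,.052),(.57,.001,.02),(.59,-.071,.036),(.572,.0757,.036))])
E
```

```text
2.1 [ 0.55280746 -0.00123432  0.20970821] cam in tool [-0.11719588  0.06962238 -0.00093158]
[array([271.9, 179.8]), array([269.9, 171.9]), array([289.8, 248.5]), array([275.1,  89.9])]
```

View pics/w1.png

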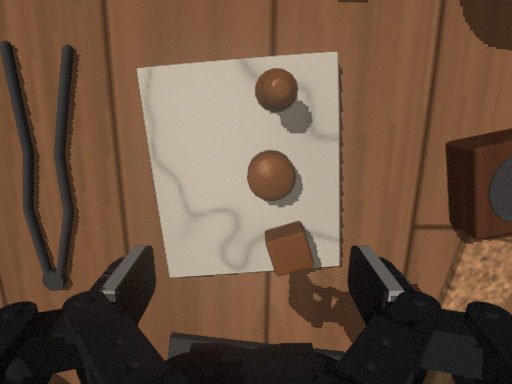

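The wrist view shows the weight at (271,176), as predicted from (0.570, 0.001). The block is below it and the stopper above, both clear of the jaws. Descending.

Call:
{"name": "apply_moves", "arguments": {"steps": [[[0.5,0.01,0.145,0,0,-0.015,0],[0.9,0.01,0.145,0,0,-0.015,0],[0.95,0.01,0.145,0,0,-0.015,0],[0.95,0.01,0.145,0,0,-0.015,0]]]}}

```text
t: 2.65
position: [0.5705, -0.002, 0.0974]
orientation: [[0.002, -0.004, 1.0], [-0.001, 1.0, 0.004], [-1.0, -0.001, 0.002]]
ft_force: [0.7, 0.3, 0.8]
width: 0.999
```

Call:
{"name": "apply_moves", "arguments": {"steps": [[[0.2,0.025,0,0,0,0,0],[0.35,0.025,0,0,0,0,0],[0.41,0.025,0,0,0,0,0],[0.41,0.025,0,0,0,0,0]]]}}

```text
t: 3.15
position: [0.5707, 0.0008, 0.0484]
orientation: [[0.002, -0.004, 1.0], [-0.001, 1.0, 0.004], [-1.0, -0.001, 0.002]]
ft_force: [-0.8, -0.4, 0.8]
width: 0.997
```

Call:
{"name": "apply_moves", "arguments": {"steps": [[[0,0,0,0,0,0,0.2],[0,0,0,0,0,0,0.3],[0,0,0,0,0,0,0.4],[0,0,0,0,0,0,0.5],[0,0,0,0,0,0,0.6]]]}}

```text
t: 3.78
position: [0.5707, 0.0008, 0.0491]
orientation: [[0.002, -0.004, 1.0], [-0.002, 1.0, 0.004], [-1.0, -0.002, 0.002]]
ft_force: [-3.6, -0.4, 6.9]
width: 0.493
```

Call:
{"name": "apply_moves", "arguments": {"steps": [[[0,0,0,0,0,0,0.7],[0,0,0,0,0,0,0.8],[0,0,0,0,0,0,0.8]]]}}

```text
t: 4.15
position: [0.5707, 0.0008, 0.0491]
orientation: [[0.002, -0.004, 1.0], [-0.002, 1.0, 0.004], [-1.0, -0.002, 0.002]]
ft_force: [-0.7, 0.5, 2.3]
width: 0.492
```

```bash
python3 - <<'E'
from h import *
from plant import bot,vision
r=vision.read_camera('wrist');cv2.imwrite('pics/w2.png',r['img'][...,::-1])
r=vision.read_camera('scene');a=cv2.resize(r['img'][150:270,150:290,::-1],None,fx=4,fy=4,interpolation=cv2.INTER_CUBIC);cv2.imwrite('pics/s2.png',a)
o=bot.get_obs();print(o['t'],o['position'],o['ft_force'],o['width'])
E
```

```text
4.25 [0.57076434 0.00076051 0.04911294] [-0.33936973  0.51907656  3.39369548] 0.4912594445544443
```

View pics/s2.png

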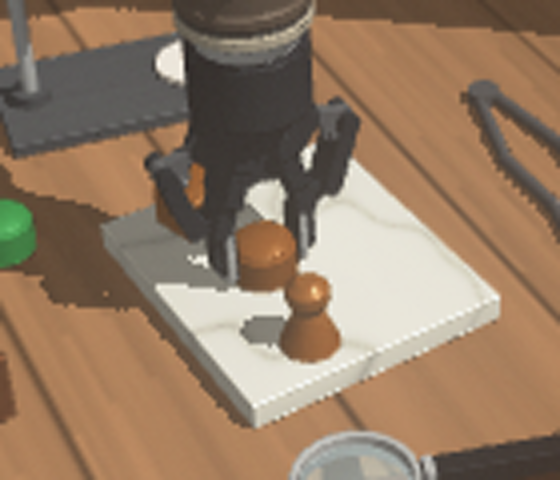

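The view shows the weight held between both pads on its upright sides, with the block and stopper untouched. I'll lift it and carry it to the pad.

Call:
{"name": "apply_moves", "arguments": {"steps": [[[-0.2,0,0,0,0,0,0.8],[-0.5,0,0,0,0,0,0.8],[-0.8,0,0,0,0,0,0.8],[-0.8,0,0,0,0,0,0.8]]]}}

```text
t: 4.75
position: [0.5722, 0.0011, 0.1477]
orientation: [[0.007, -0.004, 1.0], [-0.002, 1.0, 0.004], [-1.0, -0.002, 0.007]]
ft_force: [0.1, -0.6, -1.4]
width: 0.485
```

Call:
{"name": "apply_moves", "arguments": {"steps": [[[0,-0.3,-0.1,0,0,0,0.8],[0,-0.7,-0.2,0,0,0,0.8],[0,-1,-0.25,0,0,0,0.8],[0,-1,-0.25,0,0,0,0.8]]]}}

```text
t: 5.25
position: [0.5412, -0.1229, 0.1462]
orientation: [[0.004, 0.002, 1.0], [-0.003, 1.0, -0.002], [-1.0, -0.003, 0.004]]
ft_force: [-0.5, -0.1, -1.1]
width: 0.49
```

Call:
{"name": "apply_moves", "arguments": {"steps": [[[0,-0.3,-0.1,0,0,0,0.8],[0,-0.7,-0.2,0,0,0,0.8],[0,-1,-0.25,0,0,0,0.8],[0,-1,-0.25,0,0,0,0.8]]]}}

```text
t: 5.75
position: [0.5098, -0.2454, 0.1453]
orientation: [[0.003, 0.006, 1.0], [-0.003, 1.0, -0.006], [-1.0, -0.003, 0.003]]
ft_force: [-0.3, 0.3, 0.5]
width: 0.492
```

```bash
python3 - <<'E'
from h import *
from plant import bot,vision
o=bot.get_obs();r=vision.read_camera('wrist');np.savez('w3.npz',**r);cv2.imwrite('pics/w3.png',r['img'][...,::-1])
print(o['t'],o['position'],np.array(o['orientation']).round(3),o['width'],o['ft_force'])
im=r['img'].astype(int);m=((im.min(2)>120)&(im.max(2)-im.min(2)<50)).astype(np.uint8)
n,l,s,c=cv2.connectedComponentsWithStats(m)
for i in range(1,n):
    if s[i,4]>150: print(s[i],c[i],onz(r,c[i],.018))
print(proj(r,np.array([.5108,-.258,.018])))
E
```

```text
5.75 [ 0.50978448 -0.24542842  0.1452606 ] [[ 0.003  0.006  1.   ]
 [-0.003  1.    -0.006]
 [-1.    -0.003  0.003]] 0.4918450772466152 [-0.2888477   0.29888216  0.51092493]
[ 215  168   76   53 2492] [253.41372392 191.28210273] [ 0.51114791 -0.24654456  0.018     ]
[ 403  220   92   74 1391] [449.70093458 257.3263839 ] [ 0.67571992 -0.30566965  0.018     ]
[176 236  25  39 422] [187.99052133 255.2464455 ] [ 0.45719755 -0.3007418   0.018     ]
[303 236  25  47 478] [315.34100418 257.9623431 ] [ 0.56188494 -0.3041961   0.018     ]
[253.0460468  205.36239619]
```

View pics/w3.png

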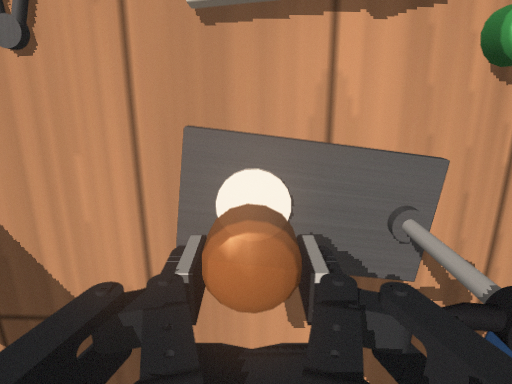

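The wrist view shows the pad centred at (253,206), against a prediction of (253,205). The weight is held at (252,258), with the post and pointer well to the right. I'll shift about -13 mm in y and lower it.

Call:
{"name": "apply_moves", "arguments": {"steps": [[[0.2,-0.105,0.01,0,0,0,0.8],[0.45,-0.105,0.01,0,0,0,0.8],[0.65,-0.105,0.01,0,0,0,0.8],[0.65,-0.105,0.01,0,0,0,0.8]]]}}

```text
t: 6.3
position: [0.5113, -0.2529, 0.0655]
orientation: [[-0.0, 0.001, 1.0], [0.001, 1.0, -0.001], [-1.0, 0.001, -0.0]]
ft_force: [0.2, 0.6, -0.1]
width: 0.487
```

Call:
{"name": "apply_moves", "arguments": {"steps": [[[0.05,-0.05,0,0,0,0,0.8],[0.1,-0.05,0,0,0,0,0.8],[0.13,-0.05,0,0,0,0,0.8],[0.13,-0.05,0,0,0,0,0.8]]]}}

```text
t: 6.8
position: [0.5112, -0.2589, 0.0499]
orientation: [[-0.0, 0.001, 1.0], [0.001, 1.0, -0.001], [-1.0, 0.001, -0.0]]
ft_force: [-0.5, -0.0, -1.8]
width: 0.488
```

Call:
{"name": "apply_moves", "arguments": {"steps": [[[0.01,0,0,0,0,0,0.8],[0.02,0,0,0,0,0,0.8],[0.02,0,0,0,0,0,0.8]]]}}

```text
t: 7.18
position: [0.5112, -0.2589, 0.0475]
orientation: [[-0.0, 0.001, 1.0], [0.001, 1.0, -0.001], [-1.0, 0.001, -0.0]]
ft_force: [0.3, -0.8, -0.9]
width: 0.486
```

Call:
{"name": "apply_moves", "arguments": {"steps": [[[0.01,0,0,0,0,0,0.8],[0.01,0,0,0,0,0,0.8]]]}}

```text
t: 7.42
position: [0.5113, -0.2589, 0.0471]
orientation: [[0.0, 0.001, 1.0], [0.001, 1.0, -0.001], [-1.0, 0.001, 0.0]]
ft_force: [-1.8, 2.1, 6.6]
width: 0.488
```

Contact at the expected height (force z +6.6 N). Releasing gently.

Call:
{"name": "apply_moves", "arguments": {"steps": [[[0,0,0,0,0,0,0.48],[0,0,0,0,0,0,0.44],[0,0,0,0,0,0,0.36],[0,0,0,0,0,0,0.26],[0,0,0,0,0,0,0.2]]]}}

```text
t: 8.05
position: [0.5114, -0.2589, 0.0471]
orientation: [[0.0, 0.001, 1.0], [0.001, 1.0, -0.001], [-1.0, 0.001, 0.0]]
ft_force: [0.4, 0.5, -0.1]
width: 0.805
```

Call:
{"name": "apply_moves", "arguments": {"steps": [[[-0.1,0,0,0,0,0,0.2],[-0.4,0,0,0,0,0,0.2],[-0.8,0,0,0,0,0,0.2],[-1,0,0,0,0,0,0.2],[-1,0,0,0,0,0,0.2]]]}}

```text
t: 8.68
position: [0.5126, -0.2594, 0.1699]
orientation: [[0.004, 0.001, 1.0], [-0.002, 1.0, -0.001], [-1.0, -0.002, 0.004]]
ft_force: [-1.1, 0.7, 0.3]
width: 0.796
```

```bash
python3 - <<'E'
from h import *
from plant import bot,vision
o=bot.get_obs();r=vision.read_camera('wrist');np.savez('w4.npz',**r)
s=vision.read_camera('scene');t=vision.read_camera('top');np.savez('t4.npz',**t);np.savez('s4.npz',**s)
a=r['img'][100:384,100:480,::-1];b=cv2.resize(s['img'][110:205,130:240,::-1],None,fx=3.6,fy=3.6,interpolation=cv2.INTER_CUBIC)
out=np.zeros((345,790,3),np.uint8);out[:284,:380]=a;out[:b.shape[0],390:390+b.shape[1]]=b;cv2.imwrite('pics/c4.png',out)
print(o['t'],o['position'],o['width'])
print('weight expected',proj(r,np.array([.5112,-.2585,.05])),'pad',proj(r,np.array([.5108,-.2585,.018])))
E
```

```text
8.675 [ 0.51256949 -0.25943033  0.1699393 ] 0.7955371136577327
weight expected [249.6568106  191.64782079] pad [249.15042822 181.04291549]
```

View pics/c4.png

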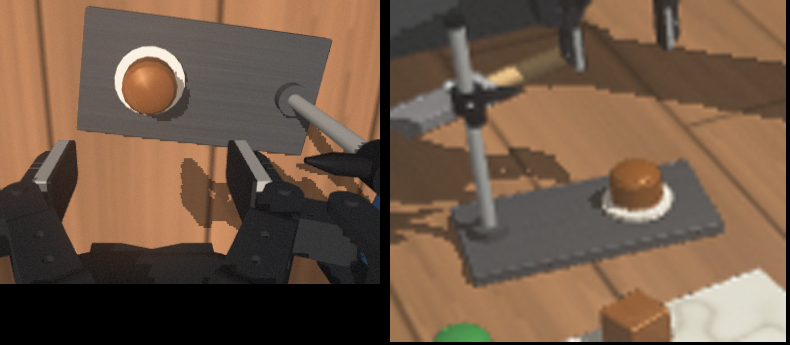

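The weight stands centred on the pad in both views: at (249,187) in the wrist view, where it was expected. The pointer tip shows at wrist pixel (403,260), so I'll refine its height with the extra view.

```bash
python3 - <<'E'
from h import *
W=np.load('w4.npz');T=np.load('top0.npz');S=np.load('scene0.npz')
w=(403.5,260);s=(167,135.5);t=(390.7,138.3)
print('WS',tri(W,w,S,s));print('WT',tri(W,w,T,t));print('ST',tri(S,s,T,t))
A=np.zeros((3,3));b=np.zeros(3)
for r,u in((W,w),(S,s),(T,t)):
    o,d=ray(r,u);d/=np.linalg.norm(d);M=np.eye(3)-np.outer(d,d);A+=M;b+=M@o
print('all',np.linalg.solve(A,b))
# tip at x,y implied by geometry pad+80mm: height from scene ray
dirn=np.array([.6355-.511,-.279+.2585]);dirn/=np.linalg.norm(dirn);P=np.array([.5112,-.2588])+.08*dirn;print(P)
for n,r,u in(('S',S,s),('W',W,w),('T',T,t)):
    print(n,[(z,proj(r,np.r_[P,z]).round(1)) for z in (.125,.13,.135,.14)])
# scene enlarged of tip
a=cv2.resize(S['img'][120:160,145:185,::-1],None,fx=10,fy=10,interpolation=cv2.INTER_CUBIC)
b=cv2.resize(W['img'][235:285,375:440,::-1],None,fx=8,fy=8,interpolation=cv2.INTER_CUBIC)[:400,:390]
cv2.imwrite('pics/c5.png',np.hstack([a,b]))
E
```

```text
WS (array([ 0.59126934, -0.27137256,  0.13388094]), np.float64(0.0006657445264640908))
WT (array([ 0.59748732, -0.27760139,  0.12266371]), np.float64(0.00011074808026964373))
ST (array([ 0.59302411, -0.27219804,  0.13439559]), np.float64(0.00462341910193686))
all [ 0.59266874 -0.2723816   0.13368318]
[ 0.59013707 -0.27179767]
S [(0.125, array([167.6, 138. ])), (0.13, array([167.4, 136.5])), (0.135, array([167.2, 134.9])), (0.14, array([167. , 133.4]))]
W [(0.125, array([393.8, 252.6])), (0.13, array([397.6, 256.8])), (0.135, array([401.7, 261.3])), (0.14, array([406., 266.]))]
T [(0.125, array([388.7, 141.3])), (0.13, array([389.5, 140.9])), (0.135, array([390.2, 140.4])), (0.14, array([390.9, 140. ]))]
```

View pics/c5.png

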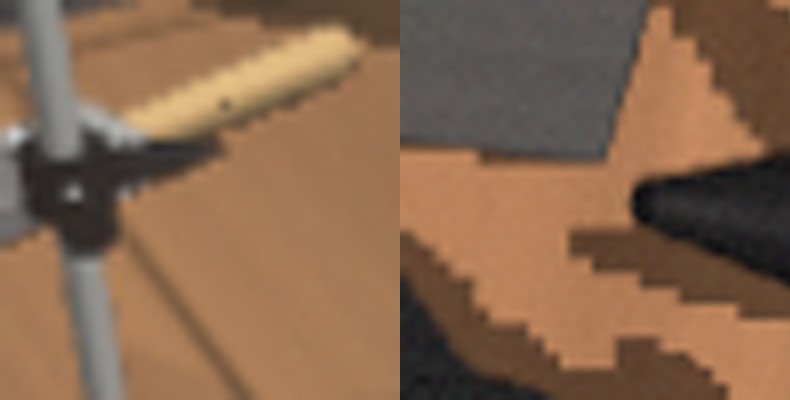

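The enlarged views put the tip at scene pixel (167.2,134.8) and wrist pixel (404,260). Both give a tip z of about 0.135. Now to the loupe.

Call:
{"name": "apply_moves", "arguments": {"steps": [[[-0.1,0.5,0.04,0,0,0,0],[-0.1,1,0.08,0,0,0,0],[-0.1,1,0.08,0,0,0,0]]]}}

```text
t: 9.2
position: [0.5205, -0.133, 0.1779]
orientation: [[-0.002, -0.007, 1.0], [0.004, 1.0, 0.007], [-1.0, 0.004, -0.002]]
ft_force: [0.5, 0.1, -0.5]
width: 1.0
```

Call:
{"name": "apply_moves", "arguments": {"steps": [[[0,0.5,0.04,0,0,0,0],[0,1,0.08,0,0,0,0],[0,1,0.08,0,0,0,0]]]}}

```text
t: 9.57
position: [0.5288, -0.0075, 0.1776]
orientation: [[-0.003, -0.016, 1.0], [0.006, 1.0, 0.016], [-1.0, 0.006, -0.003]]
ft_force: [0.6, -0.4, 0.1]
width: 0.995
```

Call:
{"name": "apply_moves", "arguments": {"steps": [[[0,0.5,0.04,0,0,0,0],[0,1,0.08,0,0,0,0],[0,1,0.08,0,0,0,0]]]}}

```text
t: 9.95
position: [0.5359, 0.1175, 0.1778]
orientation: [[-0.004, -0.023, 1.0], [0.009, 1.0, 0.023], [-1.0, 0.009, -0.004]]
ft_force: [-0.1, -0.3, -0.9]
width: 1.004
```

Call:
{"name": "apply_moves", "arguments": {"steps": [[[0,0.5,0.04,-0.3,0,0,0],[0,1,0.08,-0.6,0,0,0],[0,1,0.08,-1,0,0,0],[0,1,0.08,-1,0,0,0]]]}}

```text
t: 10.45
position: [0.5429, 0.236, 0.1774]
orientation: [[-0.006, -0.519, 0.855], [0.007, 0.855, 0.519], [-1.0, 0.01, -0.002]]
ft_force: [0.1, -1.2, 1.2]
width: 1.0
```

Call:
{"name": "apply_moves", "arguments": {"steps": [[[0,0,0,-0.3,0,0,0],[0,0,0,-0.6,0,0,0],[0,0,0,-1,0,0,0],[0,0,0,-1,0,0,0]]]}}

```text
t: 10.95
position: [0.5435, 0.2334, 0.1766]
orientation: [[-0.008, -0.874, 0.486], [0.006, 0.486, 0.874], [-1.0, 0.01, 0.002]]
ft_force: [0.2, -0.0, -0.1]
width: 1.004
```

Call:
{"name": "apply_moves", "arguments": {"steps": [[[0,0,0,-0.3,0,0,0],[0,0,0,-0.5,0,0,0],[0,0,0,-0.5,0,0,0]]]}}

```text
t: 11.32
position: [0.5438, 0.232, 0.1762]
orientation: [[-0.008, -0.968, 0.25], [0.006, 0.25, 0.968], [-1.0, 0.009, 0.003]]
ft_force: [0.5, -0.4, -0.7]
width: 0.998
```

```bash
python3 - <<'E'
from h import *
from plant import bot,vision
o=bot.get_obs();r=vision.read_camera('wrist');np.savez('w6.npz',**r);cv2.imwrite('pics/w6.png',r['img'][...,::-1])
print(o['t'],o['position'],np.array(o['orientation']).round(3),np.round(o['joint_positions'],2))
for p in ((.616,.225,.061),(.549,.2425,.061),(.4785,.262,.061)): print(proj(r,np.array(p)))
E
```

```text
11.325 [0.54375867 0.23195884 0.176198  ] [[-0.008 -0.968  0.25 ]
 [ 0.006  0.25   0.968]
 [-1.     0.009  0.003]] [ 0.14  0.59 -0.88  1.72  0.5   1.07  0.41]
[266.46960517 283.65261593]
[267.88186549 201.03666711]
[271.02796747  98.72172544]
```

View pics/w6.png

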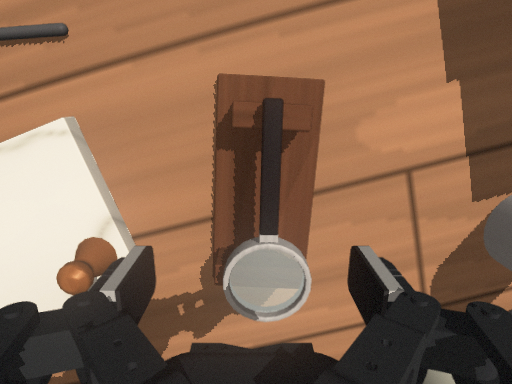

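The wrist view shows the loupe on its rest: handle end at (273,98), handle/ring junction at (269.5,236), ring centre at about (267,280). Computing the grip point.

```bash
python3 - <<'E'
from h import *
from plant import bot
W=np.load('w6.npz');o=bot.get_obs()
a=onz(W,(273,98),.061);b=onz(W,(269.5,236),.061);c=onz(W,(267,280),.061)
d=(b-a)/np.linalg.norm(b-a);print(a,b,c,np.linalg.norm(b-a),np.linalg.norm(c-a),'head',np.degrees(np.arctan2(*d[1::-1])),np.degrees(np.arctan2(*(c-a)[1::-1])))
g=a+(b-a)*75/108;g[2]=.059;print('grip',g,c-.069*d)
R=np.array(o['orientation']);print('shift units',R.T@(g-o['position'])/.12,'z head',np.degrees(np.arctan2(R[1,2],R[0,2])))
E
```

```text
[0.47837139 0.26341764 0.061     ] [0.5764923  0.23705997 0.061     ] [0.61289447 0.22619514 0.061     ] 0.10159941263785736 0.13957784201856052 head -15.036088424554114 -15.46675390380082
grip [0.54651091 0.2451137  0.059     ] [0.54625685 0.24409563 0.061     ]
shift units [ 0.97798075 -0.0046104   0.10617433] z head 75.5061568219938
```

Call:
{"name": "apply_moves", "arguments": {"steps": [[[0.3,-0.015,0.11,0.017,0.007,-0.018,0],[0.6,-0.015,0.11,0.017,0.007,-0.018,0],[0.7,-0.015,0.11,0.017,0.007,-0.018,0],[0.7,-0.015,0.11,0.017,0.007,-0.018,0]]]}}

```text
t: 11.88
position: [0.548, 0.2448, 0.0922]
orientation: [[-0.001, -0.965, 0.261], [-0.001, 0.261, 0.965], [-1.0, 0.001, -0.001]]
ft_force: [-0.6, 0.5, -0.3]
width: 1.002
```

Call:
{"name": "apply_moves", "arguments": {"steps": [[[0.15,-0.01,0,0,0,0,0],[0.25,-0.01,0,0,0,0,0],[0.275,-0.01,0,0,0,0,0],[0.275,-0.01,0,0,0,0,0]]]}}

```text
t: 12.38
position: [0.549, 0.2445, 0.059]
orientation: [[-0.001, -0.965, 0.261], [-0.001, 0.261, 0.965], [-1.0, 0.001, -0.001]]
ft_force: [-0.9, 0.6, 0.5]
width: 1.002
```

Call:
{"name": "apply_moves", "arguments": {"steps": [[[0,0,0,0,0,0,0.3],[0,0,0,0,0,0,0.5],[0,0,0,0,0,0,0.6],[0,0,0,0,0,0,0.7],[0,0,0,0,0,0,0.8]]]}}

```text
t: 13.0
position: [0.549, 0.2445, 0.0591]
orientation: [[-0.001, -0.965, 0.261], [-0.001, 0.261, 0.965], [-1.0, 0.001, -0.001]]
ft_force: [-1.1, -0.0, -0.0]
width: 0.203
```

Call:
{"name": "apply_moves", "arguments": {"steps": [[[0,0,0,0,0,0,0.9],[0,0,0,0,0,0,1],[0,0,0,0,0,0,1]]]}}

```text
t: 13.38
position: [0.5491, 0.2446, 0.0592]
orientation: [[-0.001, -0.965, 0.261], [-0.001, 0.261, 0.965], [-1.0, 0.001, -0.001]]
ft_force: [-0.2, 0.0, 2.6]
width: 0.152
```

Opening is about 13 mm, which fits the 14 mm handle. Lifting slowly.

Call:
{"name": "apply_moves", "arguments": {"steps": [[[-0.1,0,0,0,0,0,1],[-0.25,0,0,0,0,0,1],[-0.5,0,0,0,0,0,1],[-0.8,0,0,0,0,0,1],[-0.9,0,0,0,0,0,1]]]}}

```text
t: 14.0
position: [0.55, 0.2455, 0.1705]
orientation: [[0.003, -0.965, 0.261], [0.001, 0.261, 0.965], [-1.0, -0.003, 0.002]]
ft_force: [-0.3, 0.1, -1.0]
width: 0.157
```

```bash
python3 - <<'E'
from h import *
from plant import bot,vision
o=bot.get_obs();R=np.array(o['orientation'])
r=vision.read_camera('wrist');np.savez('w7.npz',**r);s=vision.read_camera('scene');np.savez('s7.npz',**s)
a=cv2.resize(s['img'][180:300,190:350,::-1],None,fx=2.5,fy=2.5,interpolation=cv2.INTER_CUBIC)
out=np.zeros((384,800,3),np.uint8);out[:,:400]=r['img'][:,56:456,::-1];out[:300,400:]=a;cv2.imwrite('pics/c7.png',out)
L=o['position']+R@np.array([.006,-.069,0]);print(o['t'],o['position'],R.round(3),o['width'],o['ft_force'],'lens',L,proj(s,L),proj(r,L))
E
```

```text
14.0 [0.55002946 0.24554833 0.17051667] [[ 0.003 -0.965  0.261]
 [ 0.001  0.261  0.965]
 [-1.    -0.003  0.002]] 0.15748677760284926 [-0.25081797  0.12877491 -0.98795904] lens [0.61666037 0.22756404 0.16469535] [237.53066482 232.68972247] [254.10668017 397.54597569]
```

View pics/c7.png

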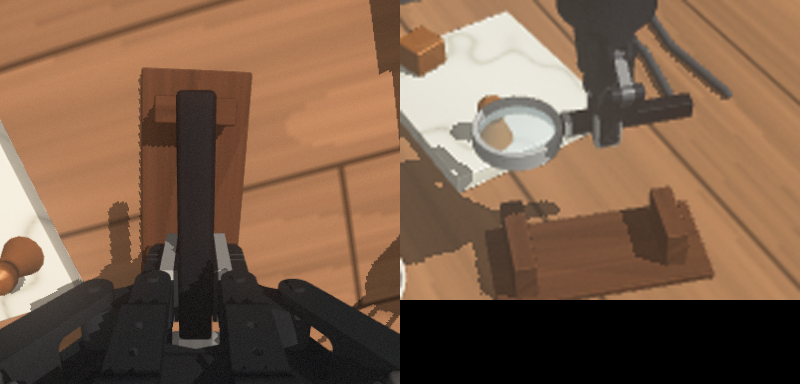

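The scene view shows the loupe held level and clear of the rest, with the ring centre at (237,233) against a predicted (237.5,232.7). So the lens is at TCP + [6, -69, 0] mm in tool axes. I'll carry it over, moving inward in x first.

Call:
{"name": "apply_moves", "arguments": {"steps": [[[0,0.09,-0.24,0,0,0,1],[0,0.17,-0.48,0,0,0,1],[0,0.26,-0.72,0,0,0,1],[0,0.345,-0.957,0,0,0,1],[0,0.345,-0.957,0,0,0,1]]]}}

```text
t: 14.72
position: [0.4784, 0.1423, 0.1676]
orientation: [[-0.0, -0.965, 0.263], [-0.002, 0.263, 0.965], [-1.0, -0.0, -0.002]]
ft_force: [0.8, -0.6, -0.1]
width: 0.156
```

Call:
{"name": "apply_moves", "arguments": {"steps": [[[0,0.01,-0.24,0,0,0,1],[0,0.02,-0.48,0,0,0,1],[0,0.03,-0.72,0,0,0,1],[0,0.04,-0.96,0,0,0,1],[0,0.04,-0.96,0,0,0,1]]]}}

```text
t: 15.35
position: [0.4432, 0.0308, 0.1673]
orientation: [[-0.002, -0.964, 0.266], [-0.003, 0.266, 0.964], [-1.0, 0.001, -0.003]]
ft_force: [-0.1, 0.7, -0.0]
width: 0.152
```

Call:
{"name": "apply_moves", "arguments": {"steps": [[[0,-0.07,-0.24,0,0,0,1],[0,-0.13,-0.48,0,0,0,1],[0,-0.2,-0.72,0,0,0,1],[0,-0.26,-0.96,0,0,0,1],[0,-0.26,-0.96,0,0,0,1]]]}}

```text
t: 15.98
position: [0.4431, -0.0896, 0.1672]
orientation: [[-0.002, -0.963, 0.269], [-0.002, 0.269, 0.963], [-1.0, 0.001, -0.003]]
ft_force: [-0.2, -0.1, -0.4]
width: 0.154
```

Call:
{"name": "apply_moves", "arguments": {"steps": [[[0,-0.07,-0.24,0,0,0,1],[0,-0.13,-0.48,0,0,0,1],[0,-0.2,-0.72,0,0,0,1],[0,-0.27,-0.96,0,0,0,1],[0,-0.27,-0.96,0,0,0,1]]]}}

```text
t: 16.6
position: [0.4442, -0.2099, 0.167]
orientation: [[-0.001, -0.963, 0.27], [-0.001, 0.27, 0.963], [-1.0, 0.001, -0.002]]
ft_force: [0.7, -0.3, -1.5]
width: 0.154
```

Call:
{"name": "apply_moves", "arguments": {"steps": [[[0,-0.04,-0.12,0,0,0,1],[0,-0.073,-0.242,0,0,0,1],[0.1,-0.073,-0.242,0,0,0,1],[0.215,-0.073,-0.242,0,0,0,1],[0.215,-0.073,-0.242,0,0,0,1]]]}}

```text
t: 17.23
position: [0.4438, -0.2393, 0.1397]
orientation: [[-0.004, -0.963, 0.27], [0.0, 0.27, 0.963], [-1.0, 0.004, -0.001]]
ft_force: [-1.2, -0.2, -1.2]
width: 0.153
```

```bash
python3 - <<'E'
from h import *
from plant import bot,vision
o=bot.get_obs();R=np.array(o['orientation'])
s=vision.read_camera('scene');t=vision.read_camera('top');np.savez('s8.npz',**s);np.savez('t8.npz',**t)
a=cv2.resize(s['img'][105:185,130:230,::-1],None,fx=4,fy=4,interpolation=cv2.INTER_CUBIC)
b=cv2.resize(t['img'][95:205,340:430,::-1],None,fx=4,fy=4,interpolation=cv2.INTER_CUBIC)
out=np.zeros((440,800,3),np.uint8);out[:320,:400]=a;out[:,420:780]=b;cv2.imwrite('pics/c8.png',out)
L=o['position']+R@np.array([.006,-.069,0]);print(o['t'],o['position'],R.round(3),'lens',L,'scene',proj(s,L),'top',proj(t,L),'tip s',proj(s,np.array([.5905,-.2716,.135])))
print('weight top s',proj(s,np.array([.5112,-.2588,.05])))
E
```

```text
17.225 [ 0.44381818 -0.23931681  0.13974702] [[-0.004 -0.963  0.27 ]
 [ 0.     0.27   0.963]
 [-1.     0.004 -0.001]] lens [ 0.51024071 -0.25791504  0.13348966] scene [195.2589372  130.88860206] top [385.59890665 175.92910262] tip s [167.0829661  134.98505592]
weight top s [197.32512468 155.45012164]
```

View pics/c8.png

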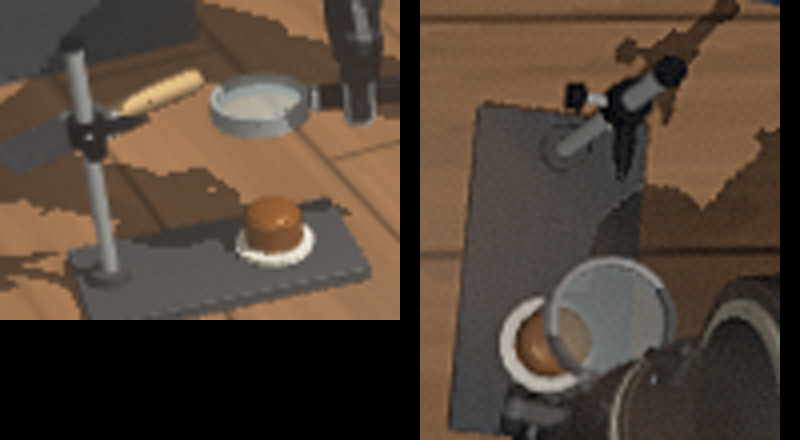

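Scene view: the ring centre is at (195.2,131.2), against a predicted (195.3,130.9). It is level over the weight, beside the tip height and touching nothing. A small trim upward of about 1.7 mm, then hold.

Call:
{"name": "apply_moves", "arguments": {"steps": [[[-0.015,-0.01,-0.005,0,0,0,1],[-0.015,-0.01,-0.005,0,0,0,1],[-0.015,-0.01,-0.005,0,0,0,1],[-0.015,-0.01,-0.005,0,0,0,1],[-0.015,-0.01,-0.005,0,0,0,1]]]}}

```text
t: 17.95
position: [0.4457, -0.2406, 0.1428]
orientation: [[-0.002, -0.963, 0.27], [-0.001, 0.27, 0.963], [-1.0, 0.002, -0.001]]
ft_force: [0.4, -0.2, 0.1]
width: 0.157
```

Call:
{"name": "apply_moves", "arguments": {"steps": [[[0,0,0,0,0,0,1],[0,0,0,0,0,0,1],[0,0,0,0,0,0,1],[0,0,0,0,0,0,1],[0,0,0,0,0,0,1]]]}}

```text
t: 18.58
position: [0.4456, -0.2406, 0.1428]
orientation: [[-0.002, -0.963, 0.27], [-0.001, 0.27, 0.963], [-1.0, 0.002, -0.001]]
ft_force: [0.6, -0.6, -1.8]
width: 0.149
```

```bash
python3 - <<'E'
from h import *
from plant import bot
o=bot.get_obs();R=np.array(o['orientation']);print(o['t'],o['position']+R@np.array([.006,-.069,0]),R.round(3)[:,0],o['width'],np.abs(o['dq']).max())
E
```

```text
18.575 [ 0.51207961 -0.25919797  0.13669484] [-0.002 -0.001 -1.   ] 0.14923038700455202 0.001675654848253766
```

Call:
{"name": "apply_moves", "arguments": {"steps": [[[0.009,0,0,0,0,0,1],[0.009,0,0,0,0,0,1],[0.009,0,0,0,0,0,1],[0.009,0,0,0,0,0,1],[0.009,0,0,0,0,0,1]]]}}

```text
t: 19.2
position: [0.4457, -0.2406, 0.1418]
orientation: [[-0.002, -0.963, 0.27], [-0.001, 0.27, 0.963], [-1.0, 0.002, -0.001]]
ft_force: [-0.2, 0.4, -0.7]
width: 0.151
```

Call:
{"name": "apply_moves", "arguments": {"steps": [[[0,0,0,0,0,0,1],[0,0,0,0,0,0,1],[0,0,0,0,0,0,1],[0,0,0,0,0,0,1],[0,0,0,0,0,0,1]]]}}

```text
t: 19.82
position: [0.4457, -0.2406, 0.1417]
orientation: [[-0.002, -0.963, 0.27], [-0.001, 0.27, 0.963], [-1.0, 0.002, -0.001]]
ft_force: [-0.0, -1.3, -0.7]
width: 0.146
```

```bash
python3 - <<'E'
from h import *
from plant import bot,order
o=bot.get_obs();R=np.array(o['orientation']);L=o['position']+R@np.array([.006,-.069,0]);print(o['t'],L,o['width'])
if abs(L[2]-.1355)<.0025: print(order.close_job())
E
```

```text
19.825 [ 0.51208668 -0.2591941   0.13562572] 0.14606735258681525
the job is handed in; nothing more can be done
None
```

I set the domed paperweight in the middle of the pad and handed the job in at 19.8 s, with the loupe held level over it. No verdict was reported.

**Last checks**
- **Lens position:** it computes to (0.512, -0.259, 0.1356), about 1 mm from the paperweight's axis. This comes from the measured arm pose; I took no picture after the final small trims.
- **Focal height:** the pointer tip measured about 0.135 m, so the lens is within 1 mm of it. The views gave about 0.134 to 0.137. One pairing, wrist with top camera, gave 0.123; I set it aside because those two views fix height poorly.
- **Held and clear:** the tool was within about 0.002 rad of vertical, the grip stayed closed on the handle, and the arm was at rest. The last scene view, before the trims, showed the loupe clear of the stand and paperweight.
- **Paperweight, pointer and other glass:** the paperweight stood upright on the pad, where expected, in the views after release. The pointer and the other two pieces of glass were never touched as far as the pictures and forces showed, but I did not re-measure them at the end.

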